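# Line up the purification columns on the holder by height

## Robot

A 6-joint arm with a two-finger parallel gripper is mounted at the origin on the work surface. World frame = base frame: x ahead of the robot, y to its left, z up, the work surface at z = 0. Lengths are in m, angles in rad, forces in N, time in s.
With the tool pointing down it reaches from about 0.325 to 0.85 m from the base axis. Payload 4.4 kg.
Tool frame: the origin (TCP) lies midway between the tips of the shut fingers; the grasp point (between the pads) lies 19 mm behind it; x points along the fingers, z is the direction in which the jaws open and shut, and the axes are right-handed (so a half turn about x gives the same grasp; the last joint's range is limited). The gripper opens to 94 mm and grips with 3 to 60 N. Pads are 16 mm wide; open, the fingers measure 119 mm over their backs; the gripper's body (75 mm by 177 mm) begins 78 mm behind the grasp point.
Start: joints at [1.129, 0.207, 1.542, -0, 1.393, -0.15], TCP at [0.165, 0.551, 0.205] pointing down, gripper open.
Joint ranges: [-2.73, 2.73], [-0.86, 2.22], [0.23, 2.46], [-1.11, 4.25], [0.08, 2.63], [-2.82, 2.82]. Speed limits (rad/s): [2.79, 2.79, 3.14, 3.14, 3.14, 3.14].

## Interface

Orientations are given as a rotation vector (axis times angle).
In Python, from rig import get_obs, camera, job_done gives the robot as it stands. The module is installed in compiled form; this text tells all that it offers.
- The arm moves only by the tool send_rows, never from a script. Its argument "motion" is text: rows parted by semicolons, each of 7 numbers parted by spaces: the shift along the tool's x, y, z in cm, then the turn, a rotation vector about the tool's x, y, z in rad, then the opening, from 0 (shut) to 1 (fully open). In form: x y z ax ay az hand; .... A call has 1 to 8 rows; each row shifts and turns the commanded pose from where the row before left it, along the tool's axes as they then stand; what a row does not reach is not made up. A row lasts 1/12 s, in which the tool goes at most 41.7 mm and 7.16 degrees, less where a joint would pass 70% of its speed; a pose out of reach is approached as far as the arm can. A call is refused whole if a number of a shift passes 4.17 or a number of a turn 0.125, either way. A call with a gripper value outside its range is refused whole. The fingers move at their own pace and stop on an object; the grip force is fixed at half the most. Time passes only in rows, so rows that do not move let the fingers close. It gives the time, the measured TCP pose, the force and the opening at its end, in the units of the state.
- get_obs(): the state, without advancing time (a new reading comes with each control period).
- camera(name): name is "scene" or "side" or "wrist"; returns a dict with "img" (384x512x3 uint8, red, green, blue), "intrinsics" (3x3 intrinsics, pixels), "position" and "orientation" of the camera in the world. Camera axes: x right, y down, z forward; pixel columns grow to the right and rows downward; lengths in m; the calibration is good to about 2 mm. A picture is of the moment at which its call begins. There is no depth.
- job_done(): hands the job in, once; it reports no verdict.
The state is a dict: "time_s": time; "joint_positions": joint angles; "joint_velocities": joint speeds; "joint_torque": joint torques, N m; "position": TCP position; "tcp_rot": TCP orientation; "force": force on the tool from outside, world axes, zero at the start; "torque": the same for the moment, N m; "gripper_width": opening from 0.0 (shut) to 1.0 (fully open).
Only numpy, scipy, OpenCV 4.12 (cv2) and the standard library are available. Lean on these libraries where they do the work, as an engineer would, in place of code of your own. Each camera call takes 0.05 s, during which the arm holds its last target. There are 200 camera calls.

## Task

Set the four purification columns out for the coming runs: stand one upright on the middle of each black rubber seat of the holder bar, in order of height, with the tallest next to the steel pole and the shortest at the far end. Do not tip any column over, and leave the glass beaker where it stands.

Things in the scene. Friction and masses are not known exactly. Their poses are not given: they have to be found in the camera images.
- column_1: The tallest of four loose, upright purification columns: a clear tube with a white filling between two grey round end caps, 120 mm tall to the top of the upper cap, caps 56 mm across and 22 mm high (the tube between them is 4 mm narrower), with a red port stub 12 mm across standing 10 mm above the upper cap. About 210 g. Origin at the centre of its underside, z up its axis. Pick it from above by the upper cap.
- column_2: The second tallest of four loose, upright purification columns: a clear tube with a white filling between two grey round end caps, 100 mm tall to the top of the upper cap, caps 50 mm across and 22 mm high (the tube between them is 4 mm narrower), with a red port stub 12 mm across standing 10 mm above the upper cap. About 150 g. Origin at the centre of its underside, z up its axis. Pick it from above by the upper cap.
- column_3: The second shortest of four loose, upright purification columns: a clear tube with a white filling between two grey round end caps, 80 mm tall to the top of the upper cap, caps 45 mm across and 22 mm high (the tube between them is 4 mm narrower), with a red port stub 12 mm across standing 10 mm above the upper cap. About 100 g. Origin at the centre of its underside, z up its axis. Pick it from above by the upper cap.
- column_4: The shortest of four loose, upright purification columns: a clear tube with a white filling between two grey round end caps, 60 mm tall to the top of the upper cap, caps 40 mm across and 22 mm high (the tube between them is 4 mm narrower), with a red port stub 12 mm across standing 10 mm above the upper cap. About 60 g. Origin at the centre of its underside, z up its axis. Pick it from above by the upper cap.
- seat_a: One of four identical fixed round black rubber seats, flat discs 64 mm across and 3 mm thick, in a row about 80 mm apart on the holder, a flat aluminium bar (430 x 100 mm, 12 mm high, lying roughly along y, fixed). This one is at the left end (+y, on the robot's left). Origin at the centre of the disc's underside, which is 12 mm above the table; a column stands on its upper face, 15 mm above the table.
- seat_b: One of four identical fixed round black rubber seats, flat discs 64 mm across and 3 mm thick, in a row about 80 mm apart on the holder, a flat aluminium bar (430 x 100 mm, 12 mm high, lying roughly along y, fixed). This one is second from the left. Origin at the centre of the disc's underside, which is 12 mm above the table; a column stands on its upper face, 15 mm above the table.
- seat_c: One of four identical fixed round black rubber seats, flat discs 64 mm across and 3 mm thick, in a row about 80 mm apart on the holder, a flat aluminium bar (430 x 100 mm, 12 mm high, lying roughly along y, fixed). This one is third from the left. Origin at the centre of the disc's underside, which is 12 mm above the table; a column stands on its upper face, 15 mm above the table.
- seat_d: One of four identical fixed round black rubber seats, flat discs 64 mm across and 3 mm thick, in a row about 80 mm apart on the holder, a flat aluminium bar (430 x 100 mm, 12 mm high, lying roughly along y, fixed). This one is at the right end (-y). Origin at the centre of the disc's underside, which is 12 mm above the table; a column stands on its upper face, 15 mm above the table.
- pole: Fixed steel pole stub, 20 mm thick, with a dark collar, on a black block 60 x 30 x 30 mm; 90 mm tall in all, its top about 102 mm above the table. It stands on one end of the holder, 75 mm beyond the outermost seat: at the left end or the right end, differently each time. (The other end carries only a low black stop strip, 14 mm high.) Origin at the centre of the block's underside.
- beaker: Open glass beaker, 60 mm across, 75 mm tall, loose, about 150 g, standing among the columns. Not part of the job; leave it alone. Origin at the centre of its underside.
There are look-alikes about, which are no part of the job. Leave any turquoise look-alike of the column_1 alone. Leave any blue look-alike of the column_4 alone.

How it is judged:
At the end, for the whole second after the job is handed in: Each column stands upright (within 0.1 rad) and at rest on the upper face of its own seat, its axis within 12 mm of the seat's centre: the tallest (120 mm) on the seat next to the pole, then the 100 mm, the 80 mm and the 60 mm one on the seat farthest from the pole (((horizontal distance between pole and seat_a below 0.15 m and horizontal distance between column_1 and seat_a below 0.012 m and z of column_1 in the frame of seat_a between -0.002 and 0.008 m and horizontal distance between column_2 and seat_b below 0.012 m and z of column_2 in the frame of seat_b between -0.002 and 0.008 m and horizontal distance between column_3 and seat_c below 0.012 m and z of column_3 in the frame of seat_c between -0.002 and 0.008 m and horizontal distance between column_4 and seat_d below 0.012 m and z of column_4 in the frame of seat_d between -0.002 and 0.008 m) or (horizontal distance between pole and seat_d below 0.15 m and horizontal distance between column_1 and seat_d below 0.012 m and z of column_1 in the frame of seat_d between -0.002 and 0.008 m and horizontal distance between column_2 and seat_c below 0.012 m and z of column_2 in the frame of seat_c between -0.002 and 0.008 m and horizontal distance between column_3 and seat_b below 0.012 m and z of column_3 in the frame of seat_b between -0.002 and 0.008 m and horizontal distance between column_4 and seat_a below 0.012 m and z of column_4 in the frame of seat_a between -0.002 and 0.008 m)) and angle between each of column_1, column_2, column_3, column_4's own z axis and vertical below 0.1 rad and linear speed of each of column_1, column_2, column_3, column_4 below 0.02 m/s and angular speed of each of column_1, column_2, column_3, column_4 below 0.2 rad/s); the robot touches nothing.
It fails at once if a column is tipped more than 0.6 rad from upright (angle between any of column_1, column_2, column_3, column_4's own z axis and vertical above 0.6 rad).
It fails at once if the beaker is moved more than 20 mm or tipped more than 0.5 rad (distance of beaker from where it was at the start of the episode above 0.02 m or angle between beaker's own z axis and vertical above 0.5 rad).
It also fails if it takes over 96 s, if anything falls off the work surface, if the arm or the gripper's body presses on something with over 40 N, if the wrist force passes 120 N, or if a joint passes its speed limit or range.

## Working session

There is one attempt and no reset: what is moved stays moved. The work goes in short steps, Python scripts to look and compute and a tool call to move; the robot and the scene stay as the last step left them, time stands still between calls to the robot, and variables do not carry over. Pictures are saved under pics/ and viewed, about 12 in all and at most 16, crops included, and the job is handed in when it is done.

Besides the shell and the picture viewer there is one more tool, called after "Call:" as name(argument=value, ...) on one line, values as JSON. send_rows: Moves the arm, as the interface text tells. Its arguments: {"type":"object","properties":{"motion":{"type":"string"}},"required":["motion"]}

```bash
mkdir -p pics; ls; python3 - <<'E'
from rig import get_obs, camera
import cv2,numpy as np
o=get_obs();print({k:np.round(v,3) for k,v in o.items()})
for n in("scene","side","wrist"):
    c=camera(n);cv2.imwrite(f"pics/{n}0.png",c["img"][...,::-1]);print(n,c["intrinsics"],c["position"],c["orientation"])
a=cv2.imread("pics/scene0.png");b=cv2.imread("pics/side0.png")
E
```

```text
pics
{'time_s': np.float64(0.0), 'joint_positions': array([ 1.13 ,  0.207,  1.543, -0.   ,  1.393, -0.151]), 'joint_velocities': array([ 0.002, -0.001, -0.003,  0.   ,  0.001, -0.001]), 'joint_torque': array([ 1.0000e-03, -3.7088e+01, -2.8142e+01,  7.0000e-02,  3.6000e-02,
       -0.0000e+00]), 'position': array([0.165, 0.55 , 0.204]), 'tcp_rot': array([-0.994,  1.335,  0.992]), 'force': array([-1.093, -0.577, -0.795]), 'torque': array([-0.023,  0.012, -0.016]), 'gripper_width': np.float64(0.998)}
scene [[472.00139961   0.         253.229423  ]
 [  0.         472.00139961 185.75121212]
 [  0.           0.           1.        ]] [1.17703096 0.05182    0.970488  ] [-1.78349982 -1.95722541  0.6399115 ]
side [[410.77687552   0.         262.65718704]
 [  0.         410.77687552 195.6652342 ]
 [  0.           0.           1.        ]] [ 0.46740667 -0.86008411  0.52976836] [-2.07034809  0.0631283  -0.03590656]
wrist [[339.47220106   0.         258.11379562]
 [  0.         339.47220106 196.06217304]
 [  0.           0.           1.        ]] [0.08758692 0.57385483 0.38243651] [2.33187325 1.73642253 0.24022729]
```

View pics/scene0.png

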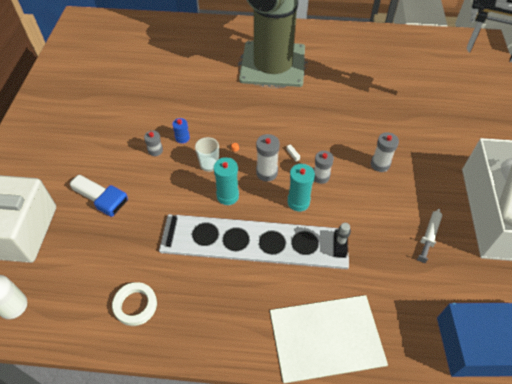

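View pics/side0.png

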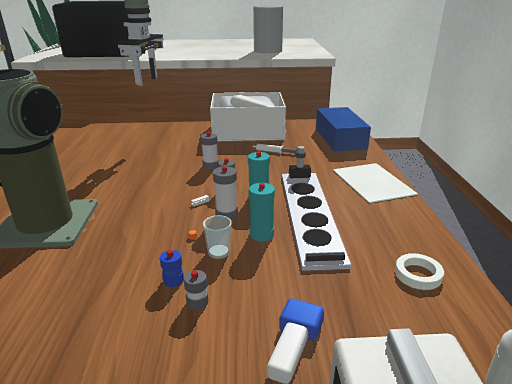

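The scene view looks back toward the robot, with image right as +y. The pole is at the +y end (343,240), so column_1 goes on seat_a. The grey columns are at about (153,143), (267,157), (323,167) and (385,152). The turquoise and blue ones are look-alikes, and the beaker is at (207,153).

```bash
cat > h.py <<'E'
from rig import get_obs, camera
import cv2,numpy as np
from scipy.spatial.transform import Rotation as R
def ray(c,u,v):
    K=c["intrinsics"];M=R.from_rotvec(c["orientation"]).as_matrix()
    d=M@np.linalg.solve(K,[u,v,1.]);return np.array(c["position"]),d/np.linalg.norm(d)
def plane(c,u,v,z):
    p,d=ray(c,u,v);return p+d*(z-p[2])/d[2]
def tri(c1,a,c2,b):
    p,d=ray(c1,*a);q,e=ray(c2,*b)
    s=np.linalg.lstsq(np.c_[d,-e],q-p,rcond=None)[0]
    x,y=p+s[0]*d,q+s[1]*e;return (x+y)/2,np.linalg.norm(x-y)
def proj(c,P):
    M=R.from_rotvec(c["orientation"]).as_matrix();q=c["intrinsics"]@(M.T@(np.array(P)-c["position"]));return q[:2]/q[2]
def blobs(m,lo,hi):
    n,l,s,ce=cv2.connectedComponentsWithStats(m.astype(np.uint8))
    return [(ce[i],s[i]) for i in range(1,n) if lo<=s[i,4]<=hi]
def red(img):
    h=cv2.cvtColor(img,cv2.COLOR_RGB2HSV);return ((h[...,0]<7)|(h[...,0]>172))&(h[...,1]>170)&(h[...,2]>90)
E
python3 - <<'E'
from h import *
S=camera("scene");D=camera("side")
rs=blobs(red(S["img"]),6,400);rd=blobs(red(D["img"]),6,400)
for n,r in(("scene",rs),("side",rd)):print(n,[(np.round(c,1).tolist(),s[4]) for c,s in r])
for a,_ in rs:
    for b,_ in rd:
        P,e=tri(S,a,D,b)
        if e<.008 and .04<P[2]<.15:print(np.round(a),np.round(b),np.round(P,3),round(e,4))
for n,C in(("scene",S),("side",D)):
    g=C["img"].max(2)<45
    for c,s in blobs(g,200,2000):print(n,np.round(c,1),s,np.round(plane(C,*c,.015),4))
E
```

```text
scene [([178.9, 121.3], np.int32(12)), ([150.8, 134.2], np.int32(11)), ([388.7, 137.6], np.int32(14)), ([267.5, 140.5], np.int32(12)), ([324.2, 155.3], np.int32(12)), ([224.6, 164.6], np.int32(13)), ([302.0, 171.0], np.int32(11))]
side [([208.2, 133.2], np.int32(14)), ([258.4, 153.1], np.int32(19)), ([225.8, 159.8], np.int32(17)), ([224.2, 168.8], np.int32(21)), ([261.4, 185.6], np.int32(23)), ([169.6, 252.7], np.int32(39)), ([194.1, 274.0], np.int32(44))]
[179. 121.] [170. 253.] [ 0.331 -0.227  0.067] 0.0011
[151. 134.] [194. 274.] [ 0.382 -0.291  0.066] 0.0008
[389. 138.] [208. 133.] [0.376 0.306 0.107] 0.0014
[268. 140.] [224. 169.] [0.43  0.013 0.126] 0.0002
[324. 155.] [226. 160.] [0.43  0.152 0.087] 0.0013
[225. 165.] [261. 186.] [ 0.512 -0.079  0.126] 0.0006
[302. 171.] [258. 153.] [0.515 0.098 0.127] 0.001
scene [262.8   4. ] [249   0  27  11 216] [-0.2964 -0.0564  0.015 ]
scene [487.    5.5] [473   0  39  14 233] [-0.3567  0.7168  0.015 ]
scene [205.  233.8] [193 224  25  21 354] [ 0.6332 -0.1153  0.015 ]
scene [235.5 238.9] [224 229  24  21 356] [ 0.6402 -0.0429  0.015 ]
scene [271.8 242.1] [260 232  25  21 355] [0.6409 0.0413 0.015 ]
scene [304.8 242. ] [293 232  25  22 384] [0.6336 0.117  0.015 ]
side [ 40.4 111.7] [  21   88   40   48 1486] [-0.3595  0.8676  0.015 ]
side [ 25.8 147.5] [  0 135  53  20 345] [-0.2435  0.4626  0.015 ]
```

Red stubs triangulate consistently, with ray misses of 1.4 mm or less and heights that match the text. That gives column_1 (0.430,0.013), column_2 (0.376,0.306), column_3 (0.430,0.152) and column_4 (0.382,-0.291). Next I'll work out the tool axes and check the seats from the side view.

```bash
cat >> h.py <<'E'
def go(x,y,z,yawdeg=None):
    "cm to go in tool axes after turning to tool pointing straight down, jaws (z axis) at yawdeg; turn rotvec first (in tool axes)"
    o=get_obs();M=R.from_rotvec(o["tcp_rot"]);A=M.as_matrix()
    if yawdeg is not None:
        t=np.radians(yawdeg);zz=np.array([np.cos(t),np.sin(t),0]);xx=np.array([0,0,-1.]);T=np.c_[xx,np.cross(zz,xx),zz]
        print("turn",np.round((M.inv()*R.from_matrix(T)).as_rotvec(),3));A=T
    print("shift cm (tool)",np.round(100*A.T@(np.array([x,y,z])-o["position"]),2),"t",round(float(o["time_s"]),2))
E
python3 - <<'E'
from h import *
A=R.from_rotvec(get_obs()["tcp_rot"]).as_matrix();print(A.round(3),"jaw yaw",np.degrees(np.arctan2(A[1,2],A[0,2])))
W=camera("wrist");print((A.T@(W["position"]-get_obs()["position"])).round(3))
S=camera("scene");D=camera("side")
ss=[b[0] for b in blobs(S["img"].max(2)<45,300,400)]
sd=[(c,s[4]) for c,s in blobs(D["img"].max(2)<60,80,1200) if c[0]>280 and c[1]>170]
for c,n in sd:
    print(np.round(c,1),n,[ (np.round(P,4).tolist(),round(e,4)) for P,e in (tri(S,a,D,c) for a in ss) if e<.008])
go(.43,.013,.20,0);go(.43,.013,.20,180)
E
```

```text
[[-0.    -0.958  0.287]
 [-0.001  0.287  0.958]
 [-1.     0.    -0.001]] jaw yaw 73.33410330520383
[-0.178  0.081  0.   ]
[299.5 171.5] 249 []
[302.2 188.2] 200 [([0.6332, 0.1172, 0.0139], np.float64(0.0002))]
[309.2 202.2] 232 [([0.6397, 0.0414, 0.0132], np.float64(0.0006))]
[314.6 219.6] 293 [([0.6391, -0.0433, 0.0138], np.float64(0.0002))]
[316.9 237.3] 356 [([0.632, -0.1157, 0.0131], np.float64(0.0001))]
[500.1 270. ] 698 []
[324.3 257.3] 211 []
[336.2 376.8] 83 []
turn [ 1.28 -0.    0.  ]
shift cm (tool) [  0.53 -53.78  26.52] t 0.4
turn [-1.862 -0.    -0.   ]
shift cm (tool) [  0.53  53.78 -26.52] t 0.4
```

Call:
send_rows(motion="0 0 0 0.12 0 0 0.78;0 0 0 0.12 0 0 0.78;0 0 0 0.12 0 0 0.78;0 0 0 0.12 0 0 0.78;0 0 0 0.12 0 0 0.78;0 0 0 0.12 0 0 0.78;0 0 0 0.12 0 0 0.78;0 0 0 0.12 0 0 0.78")

```text
time_s: 1.07
position: [0.1649, 0.5508, 0.2054]
tcp_rot: [-0.246, 1.557, 0.246]
force: [0.7, 0.3, -0.0]
gripper_width: 0.779
```

Call:
send_rows(motion="0 0 0 0.12 0 0 0.78;0 0 0 0.12 0 0 0.78;0 0 0 0.08 0 0 0.78;0 -2 1.7 0 0 0 0.78;0 -2.5 2.2 0 0 0 0.78;0 -2.5 2.2 0 0 0 0.78;0 -2.5 2.2 0 0 0 0.78;0 -2.5 2.2 0 0 0 0.78")

```text
time_s: 1.73
position: [0.2705, 0.4298, 0.2056]
tcp_rot: [-0.0, 1.57, 0.001]
force: [1.6, 0.2, -1.0]
gripper_width: 0.78
```

Call:
send_rows(motion="0 -2.5 2.2 0 0 0 0.78;0 -2.5 2.2 0 0 0 0.78;0 -2.5 2.2 0 0 0 0.78;0 -2.5 2.2 0 0 0 0.78;0 -2.4 2 0 0 0 0.78;0 0 0 0 0 0 0.78;0 0 0 0 0 0 0.78")

```text
time_s: 2.32
position: [0.3787, 0.3059, 0.2056]
tcp_rot: [0.003, 1.571, -0.002]
force: [-0.1, 0.6, 0.7]
gripper_width: 0.777
```

```bash
python3 - <<'E'
from h import *
go(.376,.306,.20,0)
W=camera("wrist");cv2.imwrite("pics/w1.png",W["img"][...,::-1])
for c,s in blobs(red(W["img"]),15,4000):print(np.round(c,1),s[4],np.round(plane(W,*c,.107),4))
E
```

```text
turn [-0.004 -0.    -0.   ]
shift cm (tool) [ 0.56  0.01 -0.27] t 2.32
[255.2 194.8] 141 [0.3758 0.3084 0.107 ]
```

View pics/w1.png

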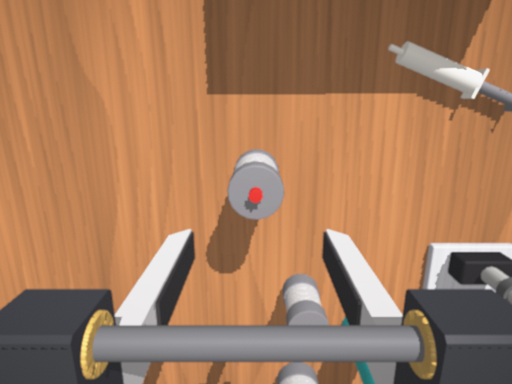

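Wrist view: column_2's cap is centred at about (255,193). Its stub projects to (0.376,0.308), which agrees with the two-view fix to 2 mm. Descending to grasp.

Call:
send_rows(motion="2 0.1 -0.3 0 0 0 0.78;3 0 0 0 0 0 0.78;3 0 0 0 0 0 0.78;3 0 0 0 0 0 0.78;1.7 0 0 0 0 0 0.78;0.8 0 0 0 0 0 0.78;0 0 0 0 0 0 0.78;0 0 0 0 0 0 0.4")

```text
time_s: 3.03
position: [0.3747, 0.3088, 0.0709]
tcp_rot: [-0.001, 1.571, 0.001]
force: [-0.3, 0.2, 0.3]
gripper_width: 0.74
```

Call:
send_rows(motion="0 0 0 0 0 0 0;0 0 0 0 0 0 0;0 0 0 0 0 0 0;0 0 0 0 0 0 0;0 0 0 0 0 0 0")

```text
time_s: 3.45
position: [0.3761, 0.3086, 0.0719]
tcp_rot: [0.002, 1.568, 0.001]
force: [0.9, -0.6, 5.2]
gripper_width: 0.529
```

Call:
send_rows(motion="-1 0 0 0 0 0 0;-2.5 0 0 0 0 0 0;-3 0 0 0 0 0 0;-3 0 0 0 0 0 0;-3 0 0 0 0 0 0;-1.5 -0.7 0.7 0 0 0 0;0 -1.5 1.5 0 0 0 0;0 -2 2 0 0 0 0")

```text
time_s: 4.12
position: [0.417, 0.2665, 0.2126]
tcp_rot: [-0.001, 1.568, 0.004]
force: [0.6, -0.1, -2.2]
gripper_width: 0.526
```

Call:
send_rows(motion="0 -2.5 2.5 0 0 0 0;0 -2.5 2.5 0 0 0 0;0 -2.5 2.5 0 0 0 0;0 -2.5 2.5 0 0 0 0;0 -2.5 2.5 0 0 0 0;0 -2.5 2.5 0 0 0 0;0 -2.5 2.5 0 0 0 0;0 -2.2 2 0 0 0 0")

```text
time_s: 4.78
position: [0.6128, 0.0667, 0.2102]
tcp_rot: [0.001, 1.572, -0.001]
force: [-0.9, 0.5, -0.9]
gripper_width: 0.525
```

Call:
send_rows(motion="0 -1.8 1.7 0 0 0 0;0 -1 1 0 0 0 0;0 0 0 0 0 0 0;0 0 0 0 0 0 0")

```text
time_s: 5.12
position: [0.6382, 0.0405, 0.2098]
tcp_rot: [0.002, 1.573, -0.001]
force: [0.5, -0.5, -1.3]
gripper_width: 0.524
```

```bash
python3 - <<'E'
from h import *
go(.6397,.0412,.0875,0)
S=camera("scene")
W=camera("wrist");cv2.imwrite("pics/w2.png",W["img"][...,::-1])
print(get_obs()["position"],get_obs()["gripper_width"])
for c,s in blobs(W["img"].max(2)<45,500,9000):print(np.round(c,1),s,np.round(plane(W,*c,.015),4))
E
```

```text
turn [-0.001 -0.002 -0.001]
shift cm (tool) [12.23  0.07  0.15] t 5.12
[0.63772548 0.04175856 0.21017   ] 0.5281304439142989
[254.   30.4] [227  11  61  26 522] [0.6331 0.1881 0.015 ]
[238.4  95.6] [228  74  26  47 653] [0.6164 0.1254 0.015 ]
[316.7 290.5] [303 237  25  88 631] [ 0.7098 -0.1066  0.015 ]
[200.4 289.6] [192 239  22  85 518] [ 0.5656 -0.1054  0.015 ]
[370.2 351.5] [353 291  34  93 686] [ 0.7842 -0.197   0.015 ]
```

View pics/w2.png

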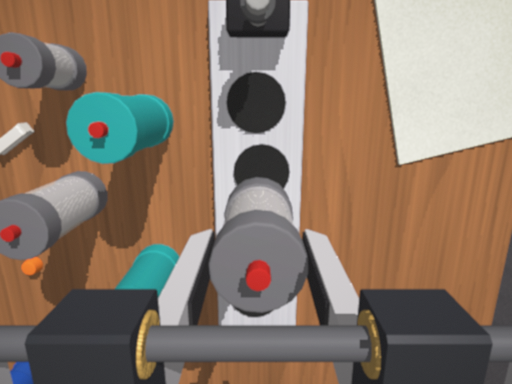

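Wrist view: column_2 is held with its stub at (259,275). Seat_a is centred at about (256,102), and seat_b shows at about (261,165) behind the held column. I'll check the column axis against the TCP.

```bash
python3 - <<'E'
from h import *
W=camera("wrist");z=get_obs()["position"][2]
for c,s in blobs(red(W["img"]),200,9000):print(c,s,plane(W,*c,z-.0715+.108).round(4))
print("seat a",plane(W,256,102,.015).round(4))
E
```

```text
[10.78538813 59.65753425] [  2  53  19  14 219] [0.5411 0.1368 0.2468]
[ 97.95566502 129.84729064] [ 90 123  17  15 203] [0.5715 0.1099 0.2468]
[ 10.34418605 233.08837209] [  1 226  20  16 215] [0.5265 0.0644 0.2468]
[257.91958042 275.43881119] [246 261  24  30 572] [0.6372 0.0434 0.2468]
seat a [0.6349 0.1193 0.015 ]
```

Call:
send_rows(motion="2 -0.15 0.2 0 0 0 0;3 0 0 0 0 0 0;3 0 0 0 0 0 0;2 0 0 0 0 0 0;1.2 0 0 0 0 0 0;0.7 0 0 0 0 0 0;0.3 0 0 0 0 0 0;0 0 0 0 0 0 0")

```text
time_s: 5.93
position: [0.6412, 0.0398, 0.089]
tcp_rot: [-0.001, 1.57, 0.0]
force: [-0.2, 0.0, -1.2]
gripper_width: 0.528
```

Call:
send_rows(motion="0.15 0 0 0 0 0 0;0.1 0 0 0 0 0 0.5;0 0 0 0 0 0 0.58;0 0 0 0 0 0 0.7;0 0 0 0 0 0 0.8;0 0 0 0 0 0 0.8;-1.5 0 0 0 0 0 0.8;-3 0 0 0 0 0 0.8")

```text
time_s: 6.6
position: [0.6371, 0.0395, 0.1267]
tcp_rot: [0.001, 1.581, 0.0]
force: [0.3, -0.3, -0.1]
gripper_width: 0.804
```

Call:
send_rows(motion="-3 0 0 0 0 0 0.8;-3 0 0 0 0 0 0.8;-2 0 -1 0 0 0 0.8;0 -0.4 -3 0 0 0 0.8;0 -0.6 -4 0 0 0 0.8;0 -0.6 -4 0 0 0 0.8;0 -0.6 -4 0 0 0 0.8;0 -0.4 -3 0 0 0 0.8")

```text
time_s: 7.27
position: [0.448, 0.0133, 0.2107]
tcp_rot: [-0.0, 1.572, -0.0]
force: [-0.8, -0.2, -0.0]
gripper_width: 0.798
```

Call:
send_rows(motion="0 -0.2 -2 0 0 0 0.8;0 0 0 0 0 0 0.8;0 0 0 0 0 0 0.8")

```text
time_s: 7.52
position: [0.431, 0.0113, 0.2116]
tcp_rot: [0.0, 1.568, -0.001]
force: [0.9, -0.7, -0.2]
gripper_width: 0.798
```

```bash
python3 - <<'E'
from h import *
go(.43,.013,.09,0);print(get_obs()["position"])
W=camera("wrist");S=camera("scene");D=camera("side")
for c,s in blobs(red(W["img"]),30,9000):print(c,s[4],plane(W,*c,.128).round(4))
rd=blobs(red(D["img"]),6,400)
for a,_ in blobs(red(S["img"]),6,400):
    for b,_ in rd:
        P,e=tri(S,a,D,b)
        if e<.005 and .05<P[2]<.16:print(P.round(4),round(e,4))
cv2.imwrite("pics/m3.png",np.hstack([W["img"][:,100:],S["img"][100:,100:412].repeat(1,0)[:284].copy() if 0 else cv2.copyMakeBorder(S["img"][100:,100:450],0,100,0,0,cv2.BORDER_CONSTANT)])[...,::-1])
E
```

```text
turn [-0.001  0.002  0.   ]
shift cm (tool) [12.16  0.17 -0.1 ] t 7.52
[0.43097407 0.01126616 0.2116144 ]
[257.23566879  19.61146497] 157 [0.4302 0.1449 0.128 ]
[370.4973822   88.08376963] 191 [0.5135 0.0993 0.128 ]
[257.30769231 197.95512821] 156 [0.4301 0.0153 0.128 ]
[173.4625 378.7875] 80 [ 0.3505 -0.1628  0.128 ]
[ 0.3308 -0.2269  0.0667] 0.0011
[ 0.3817 -0.2905  0.0656] 0.0006
[0.4299 0.0129 0.1261] 0.0002
[0.4299 0.1525 0.0871] 0.0015
[ 0.5117 -0.079   0.1264] 0.0006
[0.5145 0.0978 0.1273] 0.001
[0.6418 0.0371 0.1211] 0.0005
```

View pics/m3.png

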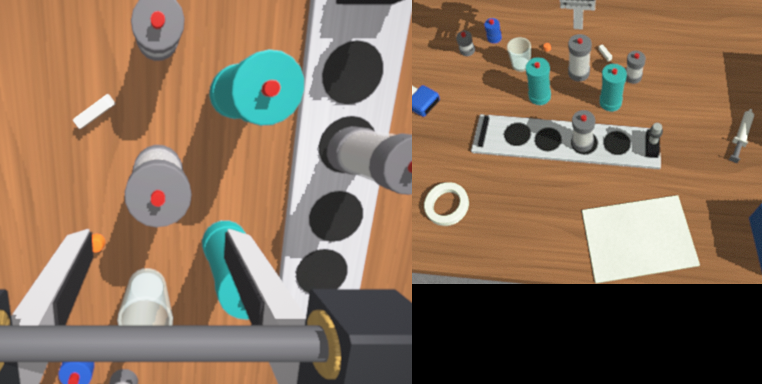

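Column_2 stands upright on seat_b, with its stub at (0.642,0.037), about 5 mm off centre. The beaker is untouched at (145,300) in the wrist crop. The wrist view agrees on column_1 at (157,198), reading about 2 mm high in y. Picking column_1.

Call:
send_rows(motion="2 0.15 -0.1 0 0 0 0.8;3 0 0 0 0 0 0.8;3 0 0 0 0 0 0.8;2 0 0 0 0 0 0.8;1.4 0 0 0 0 0 0.8;0.7 0 0 0 0 0 0.8;0 0 0 0 0 0 0.6;0 0 0 0 0 0 0")

```text
time_s: 8.33
position: [0.4307, 0.0128, 0.0901]
tcp_rot: [-0.0, 1.571, 0.0]
force: [0.4, 0.6, 0.3]
gripper_width: 0.691
```

Call:
send_rows(motion="0 0 0 0 0 0 0;0 0 0 0 0 0 0;0 0 0 0 0 0 0;0 0 0 0 0 0 0;0 0 0 0 0 0 0")

```text
time_s: 8.75
position: [0.4312, 0.0126, 0.0911]
tcp_rot: [-0.0, 1.568, -0.0]
force: [-0.0, -0.4, 3.8]
gripper_width: 0.591
```

Call:
send_rows(motion="-1 0 0 0 0 0 0;-2.5 0 0 0 0 0 0;-3 0 0 0 0 0 0;-3 0 0 0 0 0 0;-3 0 0 0 0 0 0;-2 0 0 0 0 0 0;-1 0.4 0.8 0 0 0 0;0 0.8 1.5 0 0 0 0")

```text
time_s: 9.42
position: [0.4537, 0.0243, 0.2488]
tcp_rot: [-0.0, 1.566, -0.002]
force: [1.0, 0.1, -2.7]
gripper_width: 0.593
```

Call:
send_rows(motion="0 1.2 2.3 0 0 0 0;0 1.3 2.5 0 0 0 0;0 1.3 2.5 0 0 0 0;0 1.3 2.5 0 0 0 0;0 1.3 2.5 0 0 0 0;0 1.2 2.3 0 0 0 0;0 1 2 0 0 0 0;0 0.6 1.3 0 0 0 0")

```text
time_s: 10.08
position: [0.6326, 0.118, 0.2443]
tcp_rot: [-0.0, 1.573, 0.001]
force: [0.1, -0.2, -2.2]
gripper_width: 0.59
```

Call:
send_rows(motion="0 0 0 0 0 0 0;0 0 0 0 0 0 0;0 0 0 0 0 0 0")

```text
time_s: 10.33
position: [0.6307, 0.1165, 0.2446]
tcp_rot: [-0.0, 1.573, -0.0]
force: [0.2, 0.1, -1.7]
gripper_width: 0.593
```

```bash
python3 - <<'E'
from h import *
go(.6332,.1171,.106,0);print(get_obs()["position"])
S=camera("scene");D=camera("side");W=camera("wrist");rd=blobs(red(D["img"]),6,400)
for a,_ in blobs(red(S["img"]),6,400):
    for b,_ in rd:
        P,e=tri(S,a,D,b)
        if e<.005 and .15<P[2]<.4 and P[0]>.55:print(P.round(4),round(e,4))
for c,s in blobs(red(W["img"]),250,9000):print(c,s[4],plane(W,*c,get_obs()["position"][2]+.038).round(4))
E
```

```text
turn [-0.    -0.002  0.   ]
shift cm (tool) [13.86  0.06  0.25] t 10.33
[0.63066945 0.11650717 0.24456652]
[ 0.5889 -0.141   0.3448] 0.0043
[258.36568458 271.74176776] 577 [0.6305 0.1208 0.2832]
```

Call:
send_rows(motion="2 0 0.2 0 0 0 0;3 0 0 0 0 0 0;3 0 0 0 0 0 0;2.8 0 0 0 0 0 0;1.6 0 0 0 0 0 0;0.8 0 0 0 0 0 0;0.4 0 0 0 0 0 0;0 0 0 0 0 0 0")

```text
time_s: 11.15
position: [0.6337, 0.1166, 0.109]
tcp_rot: [0.0, 1.571, -0.0]
force: [0.2, 0.2, -1.4]
gripper_width: 0.595
```

Call:
send_rows(motion="0.25 0 0 0 0 0 0;0 0 0 0 0 0 0.57;0 0 0 0 0 0 0.65;0 0 0 0 0 0 0.75;0 0 0 0 0 0 0.85;0 0 0 0 0 0 0.85;-1.5 0 0 0 0 0 0.85;-3 0 0 0 0 0 0.85")

```text
time_s: 11.82
position: [0.6303, 0.1167, 0.1472]
tcp_rot: [-0.0, 1.58, -0.0]
force: [-0.2, 0.6, 0.6]
gripper_width: 0.849
```

Call:
send_rows(motion="-3 0 0 0 0 0 0.85;-2.5 0 0 0 0 0 0.85;0 0.4 -2.2 0 0 0 0.8;0 0.6 -3.5 0 0 0 0.75;0 0.7 -4 0 0 0 0.75;0 0.7 -4 0 0 0 0.75;0 0.6 -3.5 0 0 0 0.75;0 0.4 -2.2 0 0 0 0.75")

```text
time_s: 12.48
position: [0.4365, 0.1513, 0.2064]
tcp_rot: [-0.0, 1.572, 0.001]
force: [-0.3, -0.2, -0.6]
gripper_width: 0.753
```

Call:
send_rows(motion="0 0.2 -1 0 0 0 0.75;0 0 0 0 0 0 0.75;0 0 0 0 0 0 0.75")

```text
time_s: 12.73
position: [0.431, 0.1529, 0.2072]
tcp_rot: [-0.0, 1.568, 0.0]
force: [-0.0, -0.1, -0.0]
gripper_width: 0.751
```

```bash
cat >> h.py <<'E'
def tops():
    S=camera("scene");D=camera("side");rd=blobs(red(D["img"]),6,400)
    for a,_ in blobs(red(S["img"]),6,400):
        for b,_ in rd:
            P,e=tri(S,a,D,b)
            if e<.005 and .05<P[2]<.16:print(P.round(4),round(e,4))
    return S,D
E
python3 - <<'E'
from h import *
go(.43,.1525,.05,0);print(get_obs()["position"]);tops()
W=camera("wrist");
for c,s in blobs(red(W["img"]),30,9000):print(c,s[4],plane(W,*c,.087).round(4))
E
```

```text
turn [ 0.     0.003 -0.   ]
shift cm (tool) [15.72 -0.04 -0.1 ] t 12.73
[0.43096802 0.1529212  0.20719976]
[ 0.3303 -0.2265  0.0657] 0.0004
[ 0.3818 -0.2909  0.0659] 0.0007
[0.43   0.1524 0.0869] 0.001
[ 0.5117 -0.079   0.1264] 0.0006
[0.5146 0.098  0.1271] 0.0013
[0.6336 0.1172 0.142 ] 0.0003
[0.6417 0.0373 0.1212] 0.0003
[256.89830508 189.27966102] 118 [0.4303 0.1543 0.087 ]
[508.55072464 248.        ] 69 [0.6709 0.0959 0.087 ]
```

Column_1 reads (0.634,0.117), dead on seat_a. Picking column_3.

Call:
send_rows(motion="2 0 -0.1 0 0 0 0.72;3 0 0 0 0 0 0.72;3 0 0 0 0 0 0.72;3 0 0 0 0 0 0.72;2.5 0 0 0 0 0 0.72;1.5 0 0 0 0 0 0.72;0.7 0 0 0 0 0 0.72;0 0 0 0 0 0 0.5")

```text
time_s: 13.55
position: [0.4281, 0.1523, 0.0475]
tcp_rot: [0.0, 1.575, -0.001]
force: [-0.2, 0.2, 0.5]
gripper_width: 0.678
```

Call:
send_rows(motion="0 0 0 0 0 0 0;0 0 0 0 0 0 0;0 0 0 0 0 0 0;0 0 0 0 0 0 0;0 0 0 0 0 0 0;0 0 0 0 0 0 0")

```text
time_s: 14.05
position: [0.4305, 0.1531, 0.0508]
tcp_rot: [0.0, 1.567, 0.0]
force: [1.1, -0.2, 3.1]
gripper_width: 0.472
```

Call:
send_rows(motion="-1 0 0 0 0 0 0;-2.5 0 0 0 0 0 0;-3 0 0 0 0 0 0;-3 0 0 0 0 0 0;-3 0 0 0 0 0 0;-2.5 0 0 0 0 0 0;-1 -0.8 0.8 0 0 0 0;0 -1.6 1.7 0 0 0 0")

```text
time_s: 14.72
position: [0.4548, 0.1297, 0.2127]
tcp_rot: [-0.002, 1.566, 0.003]
force: [0.2, 0.3, -1.1]
gripper_width: 0.475
```

Call:
send_rows(motion="0 -2.3 2.4 0 0 0 0;0 -2.4 2.6 0 0 0 0;0 -2.4 2.6 0 0 0 0;0 -2.4 2.6 0 0 0 0;0 -2.4 2.6 0 0 0 0;0 -2.4 2.5 0 0 0 0;0 -1.8 2 0 0 0 0;0 -1.1 1.1 0 0 0 0")

```text
time_s: 15.38
position: [0.6389, -0.0466, 0.2073]
tcp_rot: [0.001, 1.573, -0.002]
force: [0.1, 0.1, -1.5]
gripper_width: 0.473
```

Call:
send_rows(motion="0 0 0 0 0 0 0;0 0 0 0 0 0 0;0 0 0 0 0 0 0")

```text
time_s: 15.63
position: [0.6366, -0.0427, 0.2082]
tcp_rot: [0.001, 1.574, 0.001]
force: [-0.6, 0.7, -1.3]
gripper_width: 0.473
```

```bash
python3 - <<'E'
from h import *
go(.6394,-.0434,.0655,0);z=get_obs()["position"][2]
W=camera("wrist")
for c,s in blobs(red(W["img"]),250,9000):print(c,s[4],plane(W,*c,z+.037).round(4))
E
```

```text
turn [ 0.    -0.003 -0.001]
shift cm (tool) [14.27 -0.07  0.28] t 15.63
[82.94230769  7.        ] 260 [0.5708 0.0706 0.2452]
[257.91161179 273.7729636 ] 577 [ 0.6361 -0.0401  0.2452]
```

Call:
send_rows(motion="2 -0.1 0.25 0 0 0 0;3 0 0 0 0 0 0;3 0 0 0 0 0 0;3 0 0 0 0 0 0;1.6 0 0 0 0 0 0;0.8 0 0 0 0 0 0;0.5 0 0 0 0 0 0;0 0 0 0 0 0 0")

```text
time_s: 16.35
position: [0.6399, -0.0435, 0.0703]
tcp_rot: [-0.001, 1.571, 0.001]
force: [-0.3, -0.8, -1.2]
gripper_width: 0.473
```

Call:
send_rows(motion="0.2 0 0 0 0 0 0;0.2 0 0 0 0 0 0;0 0 0 0 0 0 0.45;0 0 0 0 0 0 0.53;0 0 0 0 0 0 0.63;0 0 0 0 0 0 0.75;0 0 0 0 0 0 0.75;-1.5 0 0 0 0 0 0.75")

```text
time_s: 17.02
position: [0.6378, -0.0437, 0.0785]
tcp_rot: [0.001, 1.577, 0.001]
force: [-1.0, -0.1, -0.0]
gripper_width: 0.743
```

Call:
send_rows(motion="-3 0 0 0 0 0 0.75;-3 0 0 0 0 0 0.75;-3 0 0 0 0 0 0.75;-2.5 -0.7 -0.8 0 0 0 0.75;0 -2.2 -2.3 0 0 0 0.72;0 -2.8 -2.9 0 0 0 0.72;0 -2.8 -2.9 0 0 0 0.72;0 -2.8 -2.9 0 0 0 0.72")

```text
time_s: 17.68
position: [0.5213, -0.1579, 0.197]
tcp_rot: [-0.002, 1.57, 0.0]
force: [0.8, -0.9, 1.8]
gripper_width: 0.721
```

Call:
send_rows(motion="0 -2.8 -2.9 0 0 0 0.72;0 -2.8 -2.9 0 0 0 0.72;0 -2.8 -2.9 0 0 0 0.72;0 -2.6 -2.7 0 0 0 0.72;0 -1.6 -1.7 0 0 0 0.72;0 -0.8 -0.9 0 0 0 0.72;0 0 0 0 0 0 0.72;0 0 0 0 0 0 0.72")

```text
time_s: 18.35
position: [0.3823, -0.2914, 0.1967]
tcp_rot: [0.001, 1.57, -0.001]
force: [0.8, -0.1, 0.1]
gripper_width: 0.721
```

```bash
python3 - <<'E'
from h import *
go(.3818,-.2907,.03,0);print(get_obs()["position"]);tops()
W=camera("wrist");cv2.imwrite("pics/w4.png",W["img"][...,::-1])
for c,s in blobs(red(W["img"]),30,9000):print(c,s[4],plane(W,*c,.067).round(4))
E
```

```text
turn [-0.002  0.001  0.   ]
shift cm (tool) [16.67  0.07 -0.05] t 18.35
[ 0.38228713 -0.29143681  0.19674843]
[ 0.3307 -0.2265  0.0664] 0.001
[ 0.3819 -0.2909  0.0659] 0.0006
[ 0.5117 -0.079   0.1264] 0.0006
[0.5145 0.0978 0.1273] 0.001
[0.6333 0.1175 0.1415] 0.0005
[ 0.6405 -0.0454  0.1016] 0.0005
[0.6417 0.0373 0.1212] 0.0003
[199.976 117.368] 125 [ 0.3313 -0.2258  0.067 ]
[257.73636364 186.86363636] 110 [ 0.3824 -0.2892  0.067 ]
```

View pics/w4.png

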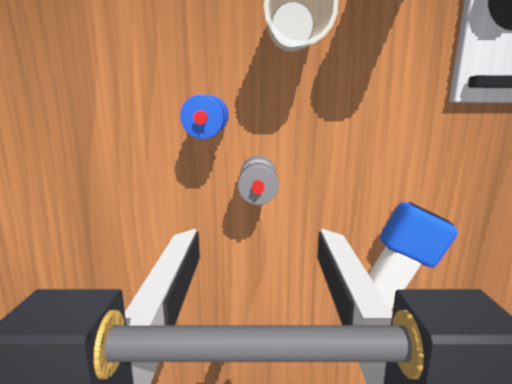

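The wrist view shows column_4 at (258,185) and the blue look-alike clear of the fingers at (204,117). The beaker stands at (300,20). Column_3 reads (0.6405,-0.0454), within 3 mm of seat_c.

Call:
send_rows(motion="2 0.05 0 0 0 0 0.66;3 0 0 0 0 0 0.66;3.2 0 0 0 0 0 0.66;3.2 0 0 0 0 0 0.66;2.8 0 0 0 0 0 0.66;1.6 0 0 0 0 0 0.66;0.7 0 0 0 0 0 0.66;0 0 0 0 0 0 0.5")

```text
time_s: 19.17
position: [0.3819, -0.2887, 0.0296]
tcp_rot: [0.001, 1.574, 0.004]
force: [0.2, -0.2, -0.2]
gripper_width: 0.623
```

Call:
send_rows(motion="0 0 0 0 0 0 0;0 0 0 0 0 0 0;0 0 0 0 0 0 0;0 0 0 0 0 0 0;0 0 0 0 0 0 0;0 0 0 0 0 0 0")

```text
time_s: 19.67
position: [0.3836, -0.2917, 0.033]
tcp_rot: [-0.002, 1.568, -0.002]
force: [1.0, 1.1, 6.0]
gripper_width: 0.417
```

Call:
send_rows(motion="-1 0 0 0 0 0 0;-2.5 0 0 0 0 0 0;-3 0 0 0 0 0 0;-3 0 0 0 0 0 0;-3 0 0 0 0 0 0;-1.5 0.5 0.7 0 0 0 0;-0.5 1 1.5 0 0 0 0;0 1.6 2.3 0 0 0 0")

```text
time_s: 20.33
position: [0.4277, -0.2614, 0.1795]
tcp_rot: [-0.001, 1.568, -0.006]
force: [-0.2, -0.3, -0.8]
gripper_width: 0.421
```

Call:
send_rows(motion="0 2 2.8 0 0 0 0;0 2 2.8 0 0 0 0;0 2 2.8 0 0 0 0;0 2 2.8 0 0 0 0;0 2 2.8 0 0 0 0;0 2 2.8 0 0 0 0;0 1.5 2.3 0 0 0 0;0 0.9 1.4 0 0 0 0")

```text
time_s: 21.0
position: [0.6339, -0.1133, 0.1765]
tcp_rot: [-0.001, 1.571, 0.002]
force: [-0.1, 0.1, -0.7]
gripper_width: 0.42
```

Call:
send_rows(motion="0 0 0 0 0 0 0;0 0 0 0 0 0 0;0 0 0 0 0 0 0")

```text
time_s: 21.25
position: [0.6313, -0.1161, 0.1762]
tcp_rot: [0.0, 1.572, -0.0]
force: [-0.7, 0.2, -1.2]
gripper_width: 0.419
```

```bash
python3 - <<'E'
from h import *
go(.6326,-.1155,.046,0);z=get_obs()["position"][2]
W=camera("wrist")
for c,s in blobs(red(W["img"]),250,9000):print(c,s[4],plane(W,*c,z+.037).round(4))
E
```

```text
turn [-0.    -0.002  0.   ]
shift cm (tool) [13.02  0.06  0.13] t 21.25
[ 85.04850746 162.51865672] 268 [ 0.5581 -0.0613  0.2132]
[258.26024955 269.18716578] 561 [ 0.6309 -0.111   0.2132]
```

Call:
send_rows(motion="2 -0.1 0.15 0 0 0 0;3 0 0 0 0 0 0;3 0 0 0 0 0 0;2.3 0 0 0 0 0 0;1.3 0 0 0 0 0 0;0.7 0 0 0 0 0 0;0.3 0 0 0 0 0 0;0 0 0 0 0 0 0")

```text
time_s: 21.97
position: [0.6341, -0.1172, 0.051]
tcp_rot: [0.0, 1.57, -0.001]
force: [-1.0, 0.2, -0.3]
gripper_width: 0.418
```

Call:
send_rows(motion="0.2 0 0 0 0 0 0;0.2 0 0 0 0 0 0;0 0 0 0 0 0 0.4;0 0 0 0 0 0 0.48;0 0 0 0 0 0 0.58;0 0 0 0 0 0 0.7;0 0 0 0 0 0 0.7;-1.5 0 0 0 0 0 0.7")

```text
time_s: 22.63
position: [0.6309, -0.1157, 0.0581]
tcp_rot: [0.002, 1.578, 0.002]
force: [-0.8, -0.9, 0.1]
gripper_width: 0.692
```

Call:
send_rows(motion="-3 0 0 0 0 0 0.7;-3 0 0 0 0 0 0.7;-3 0 0 0 0 0 0.7;-2.5 -0.7 -0.8 0 0 0 0.75;0 -2.2 -2.3 0 0 0 0.72;0 -2.8 -2.9 0 0 0 0.72;0 -2.8 -2.9 0 0 0 0.72;0 0 0 0 0 0 0.72")

```text
time_s: 23.3
position: [0.5405, -0.2057, 0.1763]
tcp_rot: [0.002, 1.574, -0.006]
force: [0.3, -0.1, -0.1]
gripper_width: 0.72
```

```bash
python3 - <<'E'
from h import *
print(get_obs()["position"],get_obs()["time_s"]);S,D=tops()
cv2.imwrite("pics/f.png",np.hstack([S["img"][100:300,130:400],D["img"][100:300,150:400]])[...,::-1])
E
```

```text
[ 0.54047126 -0.20567031  0.17632322] 23.3
[ 0.3308 -0.2269  0.0667] 0.0011
[ 0.6343 -0.1167  0.0813] 0.0011
[ 0.6405 -0.0454  0.1015] 0.0005
[0.6418 0.0371 0.1211] 0.0005
```

View pics/f.png

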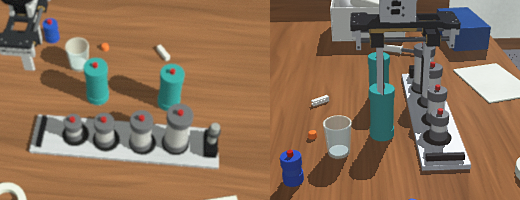

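All four columns stand upright, descending in height away from the pole. The gripper is clear and the beaker is in place.

```bash
python3 -c "
from rig import job_done;print(job_done())"
```

```text
the job is handed in; nothing more can be done
None
```

All four columns are upright on their seats in the order you asked for, and I handed the job in at about 23 s of the 96 s allowed. The pole is at the left (+y) end, so the tallest went on seat_a and the shortest on seat_d.

Column offsets from seat centre, from two-view measurements of the stubs:

| Column | Seat | Offset |
|---|---|---|
| column_1 (120 mm) | seat_a | under 1 mm |
| column_2 (100 mm) | seat_b | about 5 mm |
| column_3 (80 mm) | seat_c | about 2 mm |
| column_4 (60 mm) | seat_d | about 2 mm |

- **Heights:** all stub heights matched a column standing on its seat.
- **Surroundings:** in the last pictures the gripper touched nothing. The beaker and look-alikes showed no sign of having moved. I judged the beaker by eye and did not measure it.
- **column_1's last check:** its stub could not be matched in the final pair of views, because the gripper hid it from the side camera. Its figure comes from the check just before column_4 was picked up. The final scene view shows it still standing.
- **Camera disagreement:** the wrist camera read about 2 mm higher in y than the two fixed cameras. I allowed for it after the first column. Correcting column_2 by the uncorrected wrist reading is probably part of why it sits furthest off.

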